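Bring the bearing sleeve up the rolling-test ramp

TASK

On the two-lane rolling-test ramp, push the bearing sleeve (the long plain cylinder with the open bore) slowly and gently up its lane with the fingertips or the outside of the fingers until it presses the spring stop plate at the top at least halfway in; do not grip or lift it, and do not let it run or roll back. Finish while still holding it there against the plate, ready for the release. Leave the solid roller with the axle stubs in the other lane, and everything else, where it is.

Things in the scene. Friction and masses are not known exactly. Their poses are not given: they have to be found in the camera images.
- deck (a point): Centre of the top surface of the ramp's fixed aluminium deck (340 long, 216 wide), here 46 mm above the worktop. Own x points up the 8 degree slope along the lanes, y across, z square off the deck. Two lanes 94 mm wide, centre lines at y = +53 and -53 mm, between guides 10 mm high, 8 mm (outer) or 12 mm (middle) thick. Grey housing at the top, 46 mm high, from x = 151 mm.
- chock (a point): Middle, across both lanes, of the black foot chock: a bar 8 mm high off the deck and 10 mm wide along the slope (deck x = -150 to -140 mm), this point on the deck at its uphill face. Each cylinder starts resting against it, its axis at about deck x = -120 mm.
- sleeve: Bearing sleeve to push: steel cylinder 56 mm in diameter, 90 mm long, full diameter to both ends, 38 mm bore open at the ends, groove round its middle; 0.24 to 0.5 kg. Origin at its centre, 28 mm off the deck; own y along its axis, across the lane (x, z turn as it rolls). Its lane varies. Let go, it rolls back down; over 0.25 m/s counts as running or rolling back.
- roller: The other test piece, to be left alone: solid steel roller 56 mm in diameter, body 66 mm long, with a stub axle 14 mm in diameter and 12 mm long on each end (90 mm overall). Origin at its centre, own y along its axis. Rests against the chock of the other lane.
- bumper (a joint): Spring stop plate at the top of the lanes; travel in m up the slope: 0 = out (at rest), 0.010 = fully in. It needs about 1.5 N to start moving and 6.5 N to be fully in, and springs back.
- bumper_face (a point): Middle (across both lanes) of the downhill face of the spring stop plate, 28 mm off the deck; moves with the plate. Plate out: at deck x = 130 mm, so a sleeve just touching it has its axis at x = 102 mm. Plate: steel, one piece across both lanes, 196 mm wide, 8 mm thick, from 11 to 45 mm off the deck.
- petri_dish: Clear empty petri dish, 55 mm across, 15 mm high, loose on the worktop beside the ramp; leave alone. Origin at the centre of its underside.
- syringe: Large clear syringe with blue plunger, 142 mm long, 48 mm wide, 31 mm high, lying loose on the worktop beside the ramp; leave alone. Origin at the centre of its underside.
- tweezers: Steel tweezers, 118 mm long, lying loose on the worktop beside the ramp; leave alone. Origin at the centre of the underside.
Things that resemble listed ones, but are neither listed nor needed, are in the scene too. Leave any green or yellow look-alike of the sleeve alone.

How it is judged:
By the outcome, as a careful person would: the job done as asked, in the order asked, and still so for the second after the job is handed in, while the arm keeps its last pose, push and grip.
It also fails if it takes over 38 s, if anything falls off the work surface, if the arm or the gripper's body presses on something with over 40 N, if the wrist force passes 120 N, or if a joint passes its speed limit or range.

ROBOT

A 6-joint arm with a two-finger parallel gripper is mounted at the origin on a cart in front of the work surface, level with it; the furniture and walls round the work are solid. World frame = base frame: x ahead of the robot, y to its left, z up, the work surface at z = 0. Lengths are in m, angles in rad, forces in N, time in s.
With the tool pointing down it reaches from about 0.25 to 0.8 m from the base axis. Payload 8.5 kg.
Tool frame: the origin (TCP) lies midway between the tips of the shut fingers; the grasp point (between the pads) lies 19 mm behind it (ctrl.grasp_offset is the distance from the TCP to the grasp point, in m); z points along the fingers, y is the direction in which the jaws open and shut (so a half turn about z gives the same grasp; the last joint's range is limited). The gripper opens to 85 mm and grips with 20 to 120 N. Pads are 22 mm wide; open, the fingers measure 114 mm over their backs; the gripper's body (76 mm by 85 mm) begins 54 mm behind the grasp point. The pads swing forward as they close: fully open they stand 13 mm farther back than shut.
Start: joints at [-1.178, 0.238, -0.013, 1.319, 0, 1.571], TCP at [0.201, -0.485, 0.194] pointing down, gripper open.
Joint ranges: [-2.66, 2.66], [-1.03, 1.9], [-1.14, 1.46], [-1.82, 2.27], [-1.45, 1.34], [-3.14, 3.14]. Speed limits (rad/s): [2.22, 2.22, 2.79, 3.14, 3.14, 3.14].

INTERFACE

Orientations are given as a rotation vector (axis times angle).
In Python, from workcell import ctrl, read_camera gives the robot as it stands.
- The arm moves only by the tool arm_command, never from a script. Its argument "rows" is a list of rows, each a list of 5 numbers: the opening in per cent of the stroke, from 0 (shut) to 100 (fully open), then the shift along the tool's x, y, z in cm, then the turn about the tool's z in degrees. A call has exactly 10 rows; each row is the pose to reach, as a shift and turn from the pose commanded when the call began, along the tool's axes at that moment; what a row does not reach only later rows make up. A row lasts 1/10 s, in which the tool goes at most 50 mm and 8.59 degrees, less where a joint would pass 70% of its speed; a pose out of reach is approached as far as the arm can. A call with a gripper value outside its range is refused whole. The fingers move at their own pace and stop on an object; "squeeze" is the grip in N (left out, the last holds). Time passes only in rows, so rows that repeat a pose let the fingers close, or fill a call up. It gives the time, the measured TCP pose, the force and the opening at its end, in the units of the state.
- ctrl.get_obs(): the state, without advancing time (a new reading comes with each control period).
- read_camera(name): name is "side" or "top"; returns a dict with "frame" (400x640x3 uint8, red, green, blue), "fx", "fy", "cx", "cy" (pixels), "k1" (the pictures are not rectified: a ray, as slopes to the right and down, at radius r is drawn at 1 + k1 r^2 times it, then the intrinsics apply), "eye" and "rotation" of the camera in the world. Camera axes: x right, y down, z forward; pixel columns grow to the right and rows downward; lengths in m; the calibration is good to about 2 mm. A picture is of the moment at which its call begins. There is no depth.
- ctrl.job_done(): hands the job in, once; it reports no verdict.
The state is a dict: "time_s": time; "q": joint angles; "joint_velocities": joint speeds; "joint_efforts": joint torques, N m; "position": TCP position; "ee_rot": TCP orientation; "wrist_force": force on the tool from outside, world axes, zero at the start; "wrist_torque": the same for the moment, N m; "width": opening from 0.0 (shut) to 1.0 (fully open).
Only numpy, scipy, OpenCV 4.12 (cv2) and the standard library are available. Lean on these libraries where they do the work, as an engineer would, in place of code of your own. Each camera call takes 0.05 s, during which the arm holds its last target. There are 200 camera calls.

## Working session

There is one attempt and no reset: what is moved stays moved. The work goes in short steps, Python scripts to look and compute and a tool call to move; the robot and the scene stay as the last step left them, time stands still between calls to the robot, and variables do not carry over. Pictures are saved under pics/ and viewed, about 8 in all and at most 12, crops included, and the job is handed in when it is done.

Besides the shell and the picture viewer there is one more tool, called after "Call:" as name(argument=value, ...), one argument or row to a line, values as JSON. arm_command: Moves the arm, as the interface text tells. Its arguments: {"type":"object","properties":{"rows":{"type":"array"},"squeeze":{"type":"number"}},"required":["rows"]}

```bash
mkdir -p pics; ls; python3 - <<'E'
from workcell import ctrl, read_camera
import cv2,numpy as np,pickle
d={}
for n in("side","top"):
    c=read_camera(n); d[n]=c
    cv2.imwrite(f"pics/{n}0.png",c["frame"][:,:,::-1])
    print(n,{k:np.round(v,4).tolist() for k,v in c.items() if k!="frame"})
pickle.dump(d,open("c0.pkl","wb"))
o=ctrl.get_obs();print({k:np.round(v,3).tolist() for k,v in o.items()})
E
```

```text
pics
side {'fx': 488.938, 'fy': 488.938, 'cx': 316.8506, 'cy': 210.5231, 'k1': 0.03, 'eye': [-0.0923, 0.8594, 0.8351], 'rotation': [-0.7892, 2.4431, -1.2932]}
top {'fx': 422.393, 'fy': 422.393, 'cx': 321.2823, 'cy': 197.482, 'k1': -0.0264, 'eye': [0.4197, -0.0651, 0.9952], 'rotation': [-2.1295, 2.1283, -0.1601]}
{'time_s': 0.1, 'q': [-1.178, 0.239, -0.014, 1.319, 0.0, 1.571], 'joint_velocities': [0.002, -0.001, 0.002, -0.0, -0.001, -0.001], 'joint_efforts': [0.001, -53.972, 34.7, 0.013, -0.0, 0.0], 'position': [0.201, -0.485, 0.194], 'ee_rot': [-3.08, -0.613, 0.0], 'wrist_force': [-0.696, 0.009, -0.026], 'wrist_torque': [0.003, -0.003, -0.058], 'width': 0.998}
```

View pics/side0.png

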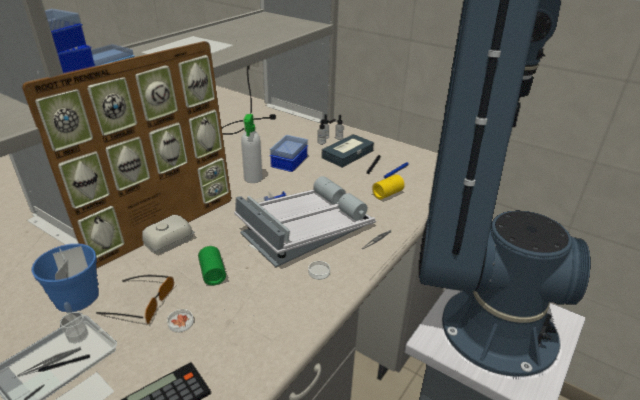

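View pics/top0.png

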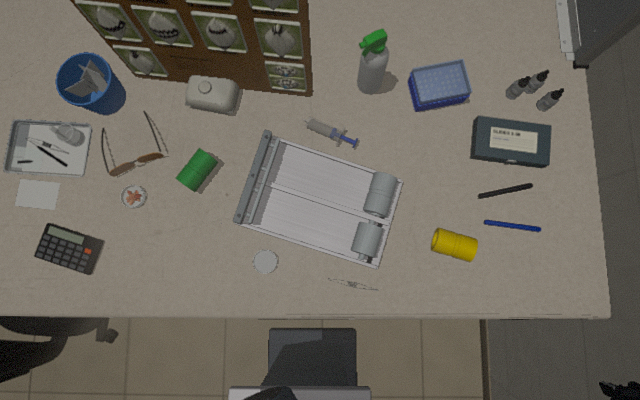

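The side view shows the ramp at about (305,215), housing at the left end and two cylinders at (328,190) and (352,206). The top view shows them at (381,195) and (368,239). I'll enlarge both.

```bash
python3 - <<'E'
import cv2
a=cv2.imread("pics/top0.png")[120:280,225:415]; b=cv2.imread("pics/side0.png")[165:270,225:385]
cv2.imwrite("pics/topc.png",cv2.resize(a,None,fx=3.6,fy=3.6,interpolation=cv2.INTER_CUBIC)[:600])
cv2.imwrite("pics/sidec.png",cv2.resize(b,None,fx=5,fy=5,interpolation=cv2.INTER_CUBIC))
E
```

```text
(no output)
```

View pics/topc.png

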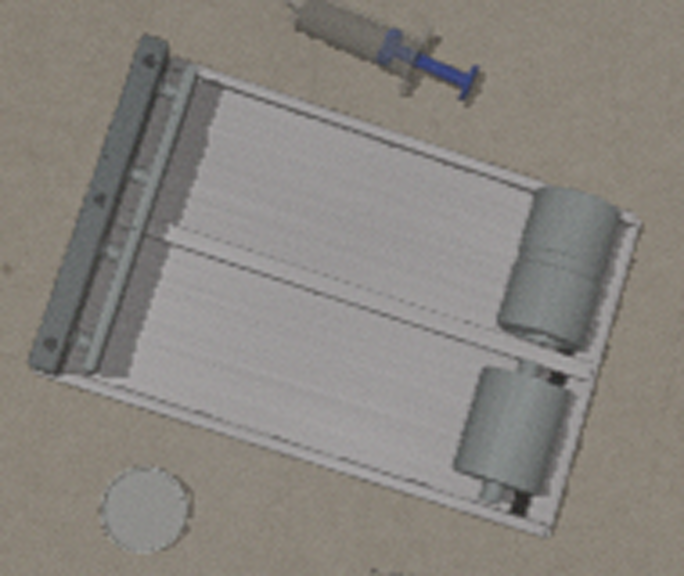

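View pics/sidec.png

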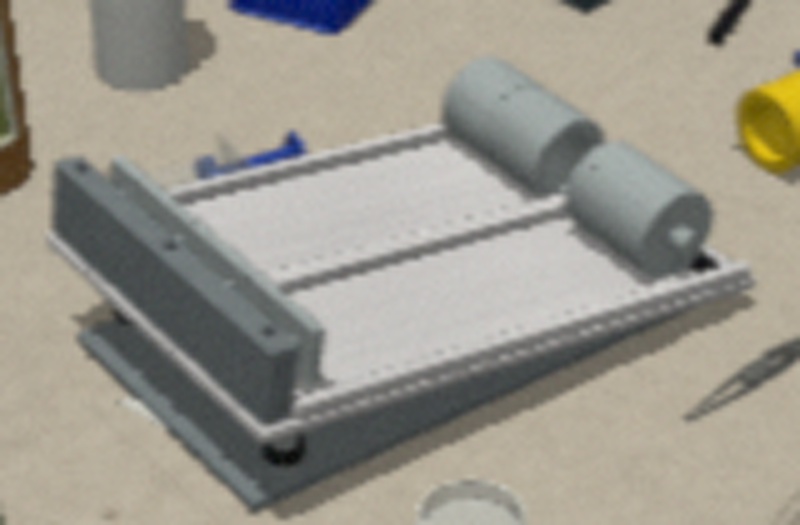

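Candidates: cylinder in the far lane, top (380,194) / side (329,190), is full-diameter to both ends with a centre groove and open bore. That is the sleeve. The near one, top (368,239) / side (352,207), has axle stubs and is the roller. The green (197,170) and yellow (455,245) cylinders in the top view are look-alikes. The crops confirm this. Now I'll triangulate.

```bash
cat > geo.py <<'E'
import numpy as np, cv2, pickle
from scipy.spatial.transform import Rotation as R
CAM=pickle.load(open("c0.pkl","rb"))
def ray(n,px):
    c=CAM[n]; d=(np.array(px,float)-[c["cx"],c["cy"]])/c["fx"]; s=d.copy()
    for _ in range(8): s=d/(1+c["k1"]*(s@s))
    v=R.from_rotvec(c["rotation"]).apply([*s,1]) ; return np.array(c["eye"]),v/np.linalg.norm(v)
def tri(a,b):
    (p,u),(q,v)=ray("top",a),ray("side",b)
    t=np.linalg.lstsq(np.c_[u,-v],q-p,rcond=None)[0]; A=p+t[0]*u;B=q+t[1]*v
    return (A+B)/2,np.linalg.norm(A-B)
def plane(n,px,z):
    p,u=ray(n,px); return p+u*(z-p[2])/u[2]
T=lambda x,y:(225+(x+.5)/3.6-.5,120+(y+.5)/3.6-.5)
S=lambda x,y:(225+(x+.5)/5-.5,165+(y+.5)/5-.5)
E
python3 - <<'E'
from geo import *
P={}
for k,a,b in [("plate far",(191,66),(120,158)),("plate near",(93,371),(322,330)),("hous far dn",(168,42),(85,158)),("hous near dn",(58,368),(297,346)),
 ("near foot corner",(549,530),(748,268)),("sleeve",(557,267),(522,125)),("roller",(514,430),(640,208))]:
    P[k],e=tri(T(*a),S(*b)); print(k,P[k].round(4),"gap",e.round(4))
yax=P["plate far"]-P["plate near"]; print("plate width",np.linalg.norm(yax),"yaw of across",np.degrees(np.arctan2(yax[1],yax[0])))
# foot corners on plane z (deck end height ~ 46-170*sin8=22 +10 guide)
f=plane("top",T(637,217),.032); n=plane("top",T(549,530),.032); print("foot",f,n,np.linalg.norm(f-n),np.degrees(np.arctan2(*(f-n)[1::-1])))
m=(P["plate far"]+P["plate near"])/2; fm=(f+n)/2; d=m-fm; print("up dir yaw",np.degrees(np.arctan2(d[1],d[0])),"len",np.linalg.norm(d[:2]))
E
```

```text
plate far [0.6982 0.0429 0.1065] gap 0.0029
plate near [0.5135 0.0983 0.1047] gap 0.0001
hous far dn [0.7121 0.0565 0.1085] gap 0.0044
hous near dn [0.5144 0.1183 0.1067] gap 0.0014
near foot corner [ 0.4212 -0.1779  0.0242] gap 0.0007
sleeve [ 0.5829 -0.1824  0.0579] gap 0.0019
roller [ 0.4818 -0.1542  0.0541] gap 0.0013
plate width 0.19280112488585066 yaw of across -16.712669896262927
foot [ 0.62098503 -0.23749163  0.032     ] [ 0.42148821 -0.17683776  0.032     ] 0.20851349207641517 -16.9110699325482
up dir yaw 73.05444352514876 len 0.2903489525296567
```

Measurements agree: the sleeve is in the lane at deck y=-53, up-slope yaw is about 73.1°, and the deck centre is about (0.569,-0.048). Plate height and width are within 4 mm of the text. I'll move above a spot downhill of the sleeve, with the fingers part open across the lane.

Call:
arm_command(
  rows=[
    [40, 3, -0.6, 0.3, -5],
    [40, 7.5, -1.5, 1, -10],
    [40, 12, -2.5, 2, -15],
    [40, 17, -3.5, 3, -20.5],
    [40, 22, -4.5, 4, -26],
    [40, 27, -5.5, 5, -31.5],
    [40, 32, -6.5, 6, -37],
    [40, 37, -7.5, 7, -42.5],
    [40, 41, -8.5, 7.4, -48],
    [40, 43.4, -9, 7.4, -50.6],
  ],
  squeeze=20,
)

```text
time_s: 1.1
position: [0.5695, -0.2328, 0.1186]
ee_rot: [-2.516, -1.878, 0.001]
wrist_force: [-0.6, 0.2, -1.0]
width: 0.397
```

```bash
cat > st.py <<'E'
from geo import *
from workcell import ctrl
o=ctrl.get_obs(); O=np.array([.569,-.048,.046]); y=np.radians(73.1);a=np.radians(8)
X=np.array([np.cos(y)*np.cos(a),np.sin(y)*np.cos(a),np.sin(a)]);Y=np.array([-np.sin(y),np.cos(y),0]);D=np.c_[X,Y,np.cross(X,Y)]
M=R.from_rotvec(o["ee_rot"]).as_matrix()
print("t",round(o["time_s"],2),"pos",o["position"].round(4) if hasattr(o["position"],"round") else o["position"],"deck mm",(D.T@(np.array(o["position"])-O)*1e3).round(1),
 "toolx yaw",np.degrees(np.arctan2(M[1,0],M[0,0])).round(2),"toolz",M[:,2].round(3),"F deck",(D.T@np.array(o["wrist_force"])).round(2),"w",round(o["width"],3))
E
python3 st.py
```

```text
t 1.1 pos [ 0.5695 -0.2328  0.1186] deck mm [-164.8  -54.2   96.5] toolx yaw 73.46 toolz [-0.001  0.001 -1.   ] F deck [-0.1   0.64 -0.96] w 0.397
```

Call:
arm_command(
  rows=[
    [40, -0.3, 0, 0, 0],
    [40, -0.8, 0, 1, 0],
    [40, -0.8, 0, 2, 0],
    [40, -0.8, 0, 3.5, 0],
    [40, -0.8, 0, 5, 0],
    [40, -0.8, 0, 6.2, 0],
    [40, -0.8, 0, 7, 0],
    [40, -0.8, 0, 7.6, 0],
    [40, -0.8, 0, 8.0, 0],
    [40, -0.8, 0, 8.1, 0],
  ],
)

```text
time_s: 2.1
position: [0.565, -0.2434, 0.0391]
ee_rot: [-2.524, -1.871, 0.0]
wrist_force: [0.8, 0.4, 0.6]
width: 0.4
```

```bash
python3 st.py; cat > look.py <<'E'
import sys,cv2,numpy as np
from workcell import read_camera
a=read_camera("top")["frame"][120:280,225:415,::-1]; b=read_camera("side")["frame"][165:270,225:385,::-1]
f=lambda i,k:cv2.resize(i,None,fx=k,fy=k,interpolation=cv2.INTER_CUBIC)
a,b=f(a,1.875),f(b,2.7)
h=min(a.shape[0],b.shape[0]);cv2.imwrite(sys.argv[1],np.hstack([a[:h],b[:h]]))
E
python3 look.py pics/l1.png
```

```text
t 2.1 pos [ 0.565  -0.2434  0.0391] deck mm [-187.3  -53.    19.3] toolx yaw 73.1 toolz [-0.  0. -1.] F deck [ 0.73 -0.61  0.53] w 0.4
```

View pics/l1.png

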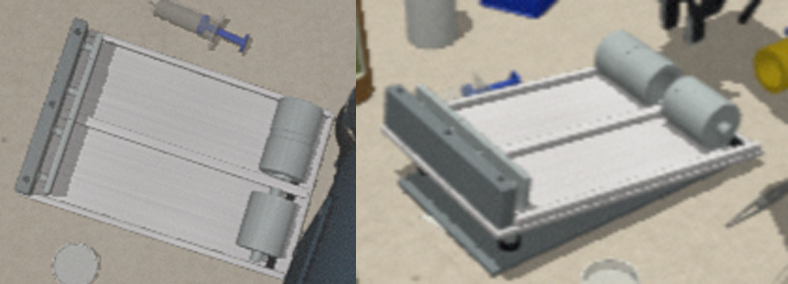

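The arm is behind the sleeve, fingers at right image (685,20); nothing has been disturbed. I'll creep forward.

Call:
arm_command(
  rows=[
    [40, 0.3, 0, 0, 0],
    [40, 0.6, 0, 0, 0],
    [40, 0.9, 0, 0, 0],
    [40, 1.2, 0, 0, 0],
    [40, 1.5, 0, 0, 0],
    [40, 1.7, 0, 0, 0],
    [40, 1.9, 0, 0, 0],
    [40, 2.1, 0, 0, 0],
    [40, 2.2, 0, 0, 0],
    [40, 2.3, 0, 0, 0],
  ],
)

```text
time_s: 3.2
position: [0.5718, -0.2213, 0.0393]
ee_rot: [-2.524, -1.871, -0.0]
wrist_force: [-0.3, 0.8, 0.2]
width: 0.4
```

```bash
python3 st.py
```

```text
t 3.2 pos [ 0.5718 -0.2213  0.0393] deck mm [-164.3  -53.1   16.3] toolx yaw 73.1 toolz [-0.  0. -1.] F deck [0.75 0.53 0.15] w 0.4
```

Call:
arm_command(
  rows=[
    [40, 0.1, 0, 0, 0],
    [40, 0.2, 0, 0, 0],
    [40, 0.35, 0, 0, 0],
    [40, 0.5, 0, -0.05, 0],
    [40, 0.7, 0, -0.08, 0],
    [40, 0.9, 0, -0.1, 0],
    [40, 1.15, 0, -0.14, 0],
    [40, 1.4, 0, -0.18, 0],
    [40, 1.65, 0, -0.21, 0],
    [40, 1.9, 0, -0.25, 0],
  ],
)

```text
time_s: 4.2
position: [0.5775, -0.2033, 0.0421]
ee_rot: [2.523, 1.871, -0.0]
wrist_force: [-0.8, -2.4, 5.0]
width: 0.399
```

```bash
python3 st.py; python3 look.py pics/l2.png
```

```text
t 4.2 pos [ 0.5775 -0.2033  0.0421] deck mm [-145.2  -53.2   16.5] toolx yaw 73.1 toolz [ 0.    -0.001 -1.   ] F deck [-1.8   0.03  5.34] w 0.399
```

View pics/l2.png

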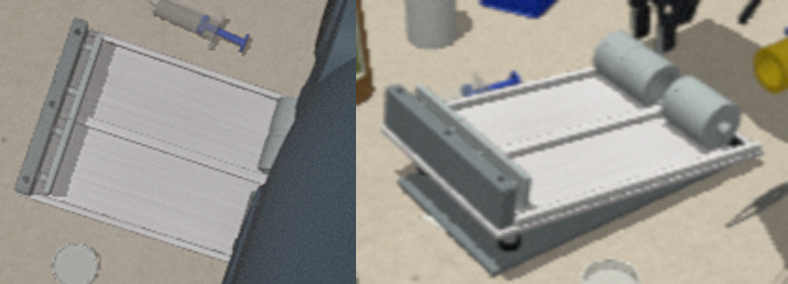

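Reading 5 N upward with little sleeve motion, which I did not expect. I'll enlarge the side view before going on.

```bash
python3 - <<'E'
import cv2,numpy as np
from workcell import read_camera
b=read_camera("side")["frame"][140:230,295:415,::-1]
cv2.imwrite("pics/l3.png",cv2.resize(b,None,fx=6.6,fy=6.6,interpolation=cv2.INTER_CUBIC))
E
python3 st.py
```

```text
t 4.35 pos [ 0.5774 -0.2032  0.0422] deck mm [-145.2  -53.2   16.5] toolx yaw 73.11 toolz [ 0. -0. -1.] F deck [-1.61  0.3   3.87] w 0.395
```

View pics/l3.png

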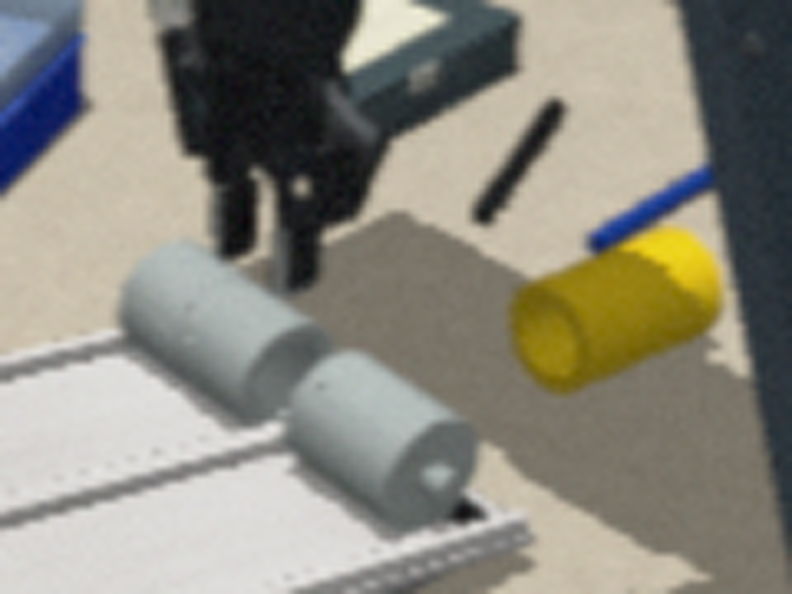

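```bash
python3 - <<'E'
from geo import *
def proj(n,P):
    c=CAM[n]; r=R.from_rotvec(c["rotation"]).inv().apply(np.array(P)-c["eye"]); s=r[:2]/r[2]; s=s*(1+c["k1"]*(s@s)); return s*c["fx"]+[c["cx"],c["cy"]]
y=np.radians(73.1);Y=np.array([-np.sin(y),np.cos(y),0]);X=np.array([np.cos(y),np.sin(y),0])
t=np.array([.5774,-.2032,.0422])
for k in(-24,0,24):
  for h in (0,.02,.04):
    print(k,h,((proj("side",t+Y*k/1e3+[0,0,h])-[295,140]+.5)*6.6).round(0))
E
```

```text
-24 0 [227. 322.]
-24 0.02 [228. 285.]
-24 0.04 [230. 247.]
0 0 [260. 344.]
0 0.02 [261. 307.]
0 0.04 [263. 269.]
24 0 [293. 367.]
24 0.02 [295. 329.]
24 0.04 [297. 292.]
```

```bash
python3 - <<'E'
from geo import *
def proj(n,P):
    c=CAM[n]; r=R.from_rotvec(c["rotation"]).inv().apply(np.array(P)-c["eye"]); s=r[:2]/r[2]; s=s*(1+c["k1"]*(s@s)); return s*c["fx"]+[c["cx"],c["cy"]]
y=np.radians(73.1);Y=np.array([-np.sin(y),np.cos(y),0])
t=np.array([.565,-.2434,.0391])
for k in(-24,24):
  for h in (0,.01,.02,.04):
    p=proj("side",t+Y*k/1e3+[0,0,h]); print(k,h,((p-[225,165]+.5)*2.7+[356,0]).round(0))
im=cv2.imread("pics/l1.png")
cv2.imwrite("pics/l1c.png",cv2.resize(im[0:100,560:788],None,fx=3.5,fy=3.5,interpolation=cv2.INTER_CUBIC))
E
```

```text
-24 0 [666.  55.]
-24 0.01 [667.  48.]
-24 0.02 [667.  40.]
-24 0.04 [668.  25.]
24 0 [694.  73.]
24 0.01 [694.  65.]
24 0.02 [695.  58.]
24 0.04 [696.  43.]
```

View pics/l1c.png

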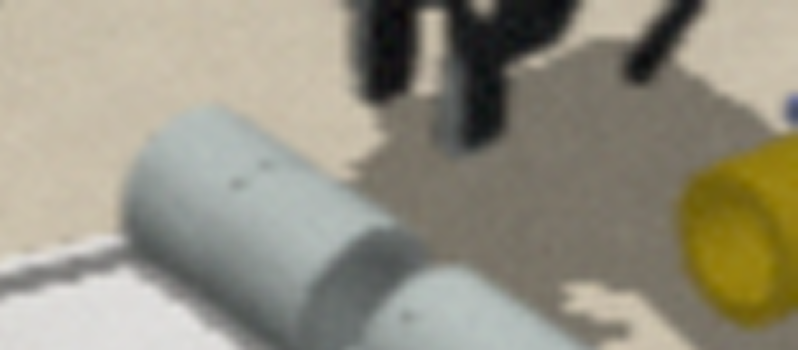

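The fingertips are clearly seen at l1c (380,98) and (470,150), about 38 mm higher than the reported TCP implies. So the tips were touching the sleeve's upper rear, which matches the mostly upward force. I'll back off, then lower and look again.

Call:
arm_command(
  rows=[
    [40, 0, 0, -0.3, 0],
    [40, -0.3, 0, -0.5, 0],
    [40, -0.8, 0, -0.5, 0],
    [40, -1.6, 0, -0.5, 0],
    [40, -2.4, 0, -0.5, 0],
    [40, -3.2, 0, -0.5, 0],
    [40, -4.0, 0, -0.5, 0],
    [40, -4.3, 0, 0.2, 0],
    [40, -4.3, 0, 1.2, 0],
    [40, -4.3, 0, 1.5, 0],
  ],
)

```text
time_s: 5.35
position: [0.5639, -0.2439, 0.0251]
ee_rot: [-2.522, -1.87, 0.002]
wrist_force: [-0.1, 1.0, 0.5]
width: 0.399
```

```bash
python3 st.py
```

```text
t 5.35 pos [ 0.5639 -0.2439  0.0251] deck mm [-190.   -52.1    5.6] toolx yaw 73.1 toolz [-0.002  0.001 -1.   ] F deck [0.97 0.37 0.38] w 0.399
```

Call:
arm_command(
  rows=[
    [40, 0, 0, 0.2, 0],
    [40, 0, 0, 0.4, 0],
    [40, 0, 0, 0.6, 0],
    [40, 0, 0, 0.8, 0],
    [40, 0, 0, 1.0, 0],
    [40, 0, 0, 1.2, 0],
    [40, 0, 0, 1.35, 0],
    [40, 0, 0, 1.45, 0],
    [40, 0, 0, 1.5, 0],
    [40, 0, 0, 1.5, 0],
  ],
)

```text
time_s: 6.35
position: [0.5648, -0.2443, 0.0118]
ee_rot: [-2.524, -1.871, -0.0]
wrist_force: [-0.5, -1.0, -0.3]
width: 0.402
```

```bash
python3 st.py; python3 - <<'E'
import cv2,numpy as np
from workcell import read_camera
b=read_camera("side")["frame"][140:230,295:415,::-1]
cv2.imwrite("pics/l4.png",cv2.resize(b,None,fx=6.6,fy=6.6,interpolation=cv2.INTER_CUBIC))
from geo import *
def proj(n,P):
    c=CAM[n]; r=R.from_rotvec(c["rotation"]).inv().apply(np.array(P)-c["eye"]); s=r[:2]/r[2]; s=s*(1+c["k1"]*(s@s)); return s*c["fx"]+[c["cx"],c["cy"]]
from workcell import ctrl
y=np.radians(73.1);Y=np.array([-np.sin(y),np.cos(y),0]);t=ctrl.get_obs()["position"]
for k in(-24,24):
  for h in (0,.02,.03,.04):
    print(k,h,((proj("side",t+Y*k/1e3+[0,0,h])-[295,140]+.5)*6.6).round(0))
E
```

```text
t 6.35 pos [ 0.5648 -0.2443  0.0118] deck mm [-192.   -53.    -7.6] toolx yaw 73.11 toolz [-0.  0. -1.] F deck [-1.15  0.17 -0.14] w 0.402
-24 0 [295. 348.]
-24 0.02 [297. 312.]
-24 0.03 [298. 294.]
-24 0.04 [299. 276.]
24 0 [361. 392.]
24 0.02 [364. 356.]
24 0.03 [365. 338.]
24 0.04 [366. 319.]
```

View pics/l4.png

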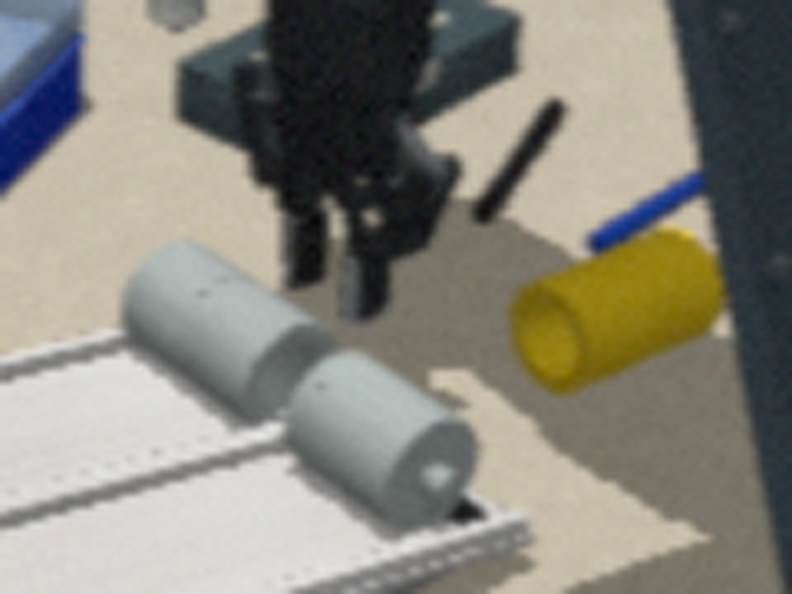

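Tips at (303,287) and (365,320) again lie about 37 mm above the reported TCP, so I'm using that offset. I'll lower 8 mm more and creep in.

Call:
arm_command(
  rows=[
    [40, 0, 0, 0.3, 0],
    [40, 0, 0, 0.6, 0],
    [40, 0.2, 0, 0.8, 0],
    [40, 0.6, 0, 0.8, 0],
    [40, 1.0, 0, 0.8, 0],
    [40, 1.4, 0, 0.8, 0],
    [40, 1.7, 0, 0.8, 0],
    [40, 2.0, 0, 0.8, 0],
    [40, 2.2, 0, 0.8, 0],
    [40, 2.4, 0, 0.8, 0],
  ],
)

```text
time_s: 7.4
position: [0.5719, -0.2211, 0.0038]
ee_rot: [-2.523, -1.871, -0.0]
wrist_force: [0.5, 0.4, -0.0]
width: 0.403
```

```bash
python3 st.py
```

```text
t 7.4 pos [ 0.5719 -0.2211  0.0038] deck mm [-169.1  -53.1  -18.9] toolx yaw 73.11 toolz [-0.  0. -1.] F deck [ 0.56 -0.37 -0.13] w 0.403
```

Call:
arm_command(
  rows=[
    [40, 0.15, 0, 0, 0],
    [40, 0.3, 0, 0, 0],
    [40, 0.45, 0, -0.05, 0],
    [40, 0.6, 0, -0.08, 0],
    [40, 0.8, 0, -0.11, 0],
    [40, 1.0, 0, -0.14, 0],
    [40, 1.25, 0, -0.18, 0],
    [40, 1.5, 0, -0.21, 0],
    [40, 1.75, 0, -0.25, 0],
    [40, 2.0, 0, -0.28, 0],
  ],
)

```text
time_s: 8.4
position: [0.5783, -0.205, 0.0081]
ee_rot: [2.521, 1.866, -0.002]
wrist_force: [-3.4, -10.5, 9.1]
width: 0.401
```

```bash
python3 st.py; python3 look.py pics/l5.png
```

```text
t 8.4 pos [ 0.5783 -0.205   0.0081] deck mm [-151.3  -54.5  -17. ] toolx yaw 73.0 toolz [ 0.002 -0.005 -1.   ] F deck [-9.65  0.25 10.5 ] w 0.401
```

View pics/l5.png

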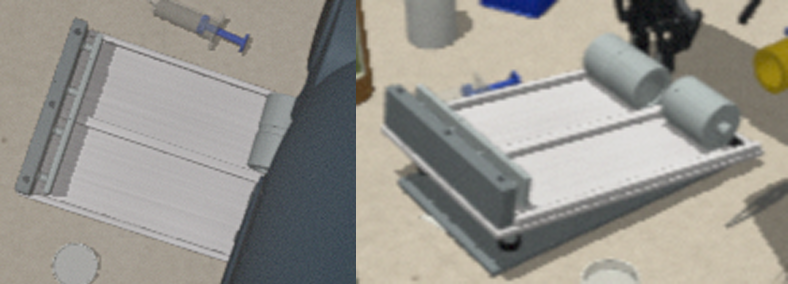

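The sleeve is moving up with the fingers; the roller and everything else are unchanged. The push costs about 10 N along the slope plus 10 N up, which is finger friction resisting the roll. I'll continue briefly and watch the trend.

Call:
arm_command(
  rows=[
    [40, 0.2, 0, -0.05, 0],
    [40, 0.4, 0, -0.1, 0],
    [40, 0.6, 0, -0.15, 0],
    [40, 0.8, 0, -0.2, 0],
    [40, 1.0, 0, -0.25, 0],
    [40, 1.2, 0, -0.3, 0],
    [40, 1.4, 0, -0.35, 0],
    [40, 1.6, 0, -0.4, 0],
    [40, 1.8, 0, -0.45, 0],
    [40, 2.0, 0, -0.5, 0],
  ],
)

```text
time_s: 9.5
position: [0.5841, -0.1865, 0.0134]
ee_rot: [2.521, 1.865, -0.003]
wrist_force: [-3.5, -14.0, 11.5]
width: 0.399
```

```bash
python3 st.py
```

```text
t 9.5 pos [ 0.5841 -0.1865  0.0134] deck mm [-131.4  -54.7  -14.5] toolx yaw 72.98 toolz [ 0.002 -0.006 -1.   ] F deck [-12.71  -0.7   13.39] w 0.399
```

Forces are steady at about 13 N with a constant friction ratio of about 0.8, so the push is sliding smoothly. I'll continue at 30 mm/s, holding the tip height.

Call:
arm_command(
  rows=[
    [40, 0.3, 0, 0, 0],
    [40, 0.6, 0, 0, 0],
    [40, 0.9, 0, -0.02, 0],
    [40, 1.2, 0, -0.04, 0],
    [40, 1.5, 0, -0.06, 0],
    [40, 1.8, 0, -0.1, 0],
    [40, 2.1, 0, -0.14, 0],
    [40, 2.4, 0, -0.18, 0],
    [40, 2.7, 0, -0.22, 0],
    [40, 3.0, 0, -0.26, 0],
  ],
)

```text
time_s: 10.5
position: [0.5924, -0.1564, 0.0153]
ee_rot: [2.522, 1.867, -0.002]
wrist_force: [-2.5, -8.1, 7.9]
width: 0.395
```

```bash
python3 st.py
```

```text
t 10.5 pos [ 0.5924 -0.1564  0.0153] deck mm [-100.2  -53.9  -16.9] toolx yaw 73.02 toolz [ 0.001 -0.004 -1.   ] F deck [-7.29  0.02  9.03] w 0.395
```

Force is down to about 8 N; continuing.

Call:
arm_command(
  rows=[
    [40, 0.3, 0, -0.04, 0],
    [40, 0.6, 0, -0.08, 0],
    [40, 0.9, 0, -0.12, 0],
    [40, 1.2, 0, -0.16, 0],
    [40, 1.5, 0, -0.2, 0],
    [40, 1.8, 0, -0.24, 0],
    [40, 2.1, 0, -0.28, 0],
    [40, 2.4, 0, -0.32, 0],
    [40, 2.7, 0, -0.36, 0],
    [40, 3.0, 0, -0.4, 0],
  ],
)

```text
time_s: 11.5
position: [0.6011, -0.1276, 0.0192]
ee_rot: [2.522, 1.867, -0.002]
wrist_force: [-2.8, -8.9, 7.4]
width: 0.401
```

Call:
arm_command(
  rows=[
    [40, 0.3, 0, -0.04, 0],
    [40, 0.6, 0, -0.08, 0],
    [40, 0.9, 0, -0.12, 0],
    [40, 1.2, 0, -0.16, 0],
    [40, 1.5, 0, -0.2, 0],
    [40, 1.8, 0, -0.24, 0],
    [40, 2.1, 0, -0.28, 0],
    [40, 2.4, 0, -0.32, 0],
    [40, 2.7, 0, -0.36, 0],
    [40, 3.0, 0, -0.4, 0],
  ],
)

```text
time_s: 12.5
position: [0.6097, -0.0989, 0.0232]
ee_rot: [2.523, 1.867, -0.002]
wrist_force: [-2.6, -8.8, 7.7]
width: 0.401
```

```bash
python3 st.py
```

```text
t 12.5 pos [ 0.6097 -0.0989  0.0232] deck mm [-39.7 -53.8 -17.5] toolx yaw 73.02 toolz [ 0.001 -0.003 -1.   ] F deck [-7.96 -0.09  8.94] w 0.401
```

Call:
arm_command(
  rows=[
    [40, 0.3, 0, -0.04, 0],
    [40, 0.6, 0, -0.08, 0],
    [40, 0.9, 0, -0.12, 0],
    [40, 1.2, 0, -0.16, 0],
    [40, 1.5, 0, -0.2, 0],
    [40, 1.8, 0, -0.24, 0],
    [40, 2.1, 0, -0.28, 0],
    [40, 2.4, 0, -0.32, 0],
    [40, 2.7, 0, -0.36, 0],
    [40, 3.0, 0, -0.4, 0],
  ],
)

```text
time_s: 13.5
position: [0.6184, -0.0701, 0.0271]
ee_rot: [2.523, 1.867, -0.002]
wrist_force: [-2.5, -8.3, 7.4]
width: 0.395
```

Call:
arm_command(
  rows=[
    [40, 0.3, 0, -0.04, 0],
    [40, 0.6, 0, -0.08, 0],
    [40, 0.9, 0, -0.12, 0],
    [40, 1.2, 0, -0.16, 0],
    [40, 1.5, 0, -0.2, 0],
    [40, 1.8, 0, -0.24, 0],
    [40, 2.1, 0, -0.28, 0],
    [40, 2.4, 0, -0.32, 0],
    [40, 2.7, 0, -0.36, 0],
    [40, 3.0, 0, -0.4, 0],
  ],
)

```text
time_s: 14.5
position: [0.627, -0.0414, 0.0311]
ee_rot: [2.523, 1.867, -0.002]
wrist_force: [-3.1, -8.5, 8.4]
width: 0.397
```

```bash
python3 st.py; python3 - <<'E'
import cv2,numpy as np
from workcell import read_camera
b=read_camera("side")["frame"][145:260,225:385,::-1]
cv2.imwrite("pics/l6.png",cv2.resize(b,None,fx=5,fy=5,interpolation=cv2.INTER_CUBIC))
E
```

```text
t 14.5 pos [ 0.627  -0.0414  0.0311] deck mm [ 20.9 -53.6 -18. ] toolx yaw 73.02 toolz [ 0.001 -0.003 -1.   ] F deck [-7.75  0.46  9.56] w 0.397
```

View pics/l6.png

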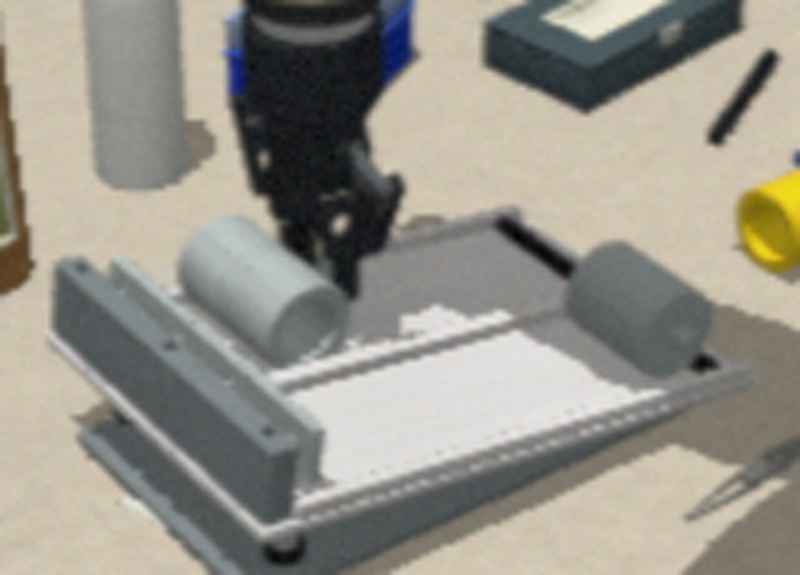

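The sleeve is square in its lane, near end at (308,325), short of the plate at (215,335). The roller at (640,305) is still at its chock. I'll work out the gap.

```bash
cat >> st.py <<'E'
def deck_at(px,z):  # side pixel -> deck coords at height z off deck
    p,u=ray("side",px); a=D.T@(p-O); b=D.T@u; return ((a+b*(z-a[2])/b[2])*1e3).round(1)
E
python3 - <<'E'
from st import *
s6=lambda x,y:(225+(x+.5)/5-.5,145+(y+.5)/5-.5)
print("bore centre",deck_at(s6(308,322),.028))
print("plate top near/far",deck_at(s6(322,430),.045),deck_at(s6(120,258),.045))
E
```

```text
t 14.55 pos [ 0.6272 -0.0405  0.031 ] deck mm [ 21.7 -53.5 -18.2] toolx yaw 73.05 toolz [ 0.001 -0.002 -1.   ] F deck [-3.   -0.07  3.03] w 0.4
bore centre [ 61.2 -13.6  28. ]
plate top near/far [135.  100.7  45. ] [133.4 -92.1  45. ]
```

Axis is at about x=61–65, leaving roughly 38 mm to the plate. I'll advance 25 mm while lowering the tips. Then for the press the fingers can rise with the sleeve's rolling surface, which avoids friction jamming.

Call:
arm_command(
  rows=[
    [40, 0.2, 0, 0.02, 0],
    [40, 0.45, 0, 0.06, 0],
    [40, 0.7, 0, 0.1, 0],
    [40, 0.95, 0, 0.14, 0],
    [40, 1.2, 0, 0.18, 0],
    [40, 1.5, 0, 0.22, 0],
    [40, 1.8, 0, 0.26, 0],
    [40, 2.1, 0, 0.3, 0],
    [40, 2.3, 0, 0.34, 0],
    [40, 2.5, 0, 0.38, 0],
  ],
)

```text
time_s: 15.55
position: [0.6343, -0.0174, 0.0271]
ee_rot: [2.523, 1.868, -0.002]
wrist_force: [-2.7, -9.3, 6.9]
width: 0.4
```

```bash
python3 - <<'E'
from st import *
from workcell import read_camera
c=read_camera("side")["frame"]; cv2.imwrite("pics/m1.png",c[:,:,::-1])
# strip downhill across the plate's free half: intensity along deck x at y=+53, height 45 and deck level
def proj(P):
    c=CAM["side"]; r=R.from_rotvec(c["rotation"]).inv().apply(P-c["eye"]); s=r[:2]/r[2]; s=s*(1+c["k1"]*(s@s)); return s*c["fx"]+[c["cx"],c["cy"]]
for fr in (CAM["side"]["frame"],c):
    g=cv2.cvtColor(fr,cv2.COLOR_RGB2GRAY).astype(np.float32); L=[]
    for y in np.arange(.03,.09,.004):
        pts=np.array([proj(O+D@np.array([x,y,.045])) for x in np.arange(.115,.161,.002)],np.float32)
        L.append(cv2.remap(g,pts[:,:1],pts[:,1:],cv2.INTER_LINEAR)[:,0])
    print(np.mean(L,0).round(0).astype(int).tolist())
E
```

```text
t 15.55 pos [ 0.6343 -0.0174  0.0271] deck mm [ 45.2 -53.5 -25.4] toolx yaw 73.03 toolz [ 0.    -0.003 -1.   ] F deck [-8.65 -0.16  8.19] w 0.4
[182, 180, 180, 182, 183, 183, 181, 176, 169, 165, 160, 152, 136, 117, 105, 102, 102, 102, 105, 111, 116, 117, 118]
[183, 182, 181, 184, 185, 186, 183, 179, 177, 179, 180, 173, 156, 134, 122, 117, 116, 117, 120, 126, 132, 134, 135]
```

Call:
arm_command(
  rows=[
    [40, 0.2, 0, -0.03, 0],
    [40, 0.4, 0, -0.06, 0],
    [40, 0.6, 0, -0.09, 0],
    [40, 0.75, 0, -0.15, 0],
    [40, 0.85, 0, -0.25, 0],
    [40, 0.95, 0, -0.37, 0],
    [40, 1.05, 0, -0.48, 0],
    [40, 1.15, 0, -0.6, 0],
    [40, 1.25, 0, -0.71, 0],
    [40, 1.35, 0, -0.82, 0],
  ],
)

```text
time_s: 16.6
position: [0.6378, -0.004, 0.0345]
ee_rot: [2.524, 1.869, -0.003]
wrist_force: [-0.7, -5.8, -1.4]
width: 0.401
```

```bash
cat > plate.py <<'E'
from st import *
from workcell import read_camera
def proj(P):
    c=CAM["side"]; r=R.from_rotvec(c["rotation"]).inv().apply(P-c["eye"]); s=r[:2]/r[2]; s=s*(1+c["k1"]*(s@s)); return s*c["fx"]+[c["cx"],c["cy"]]
c=read_camera("side")["frame"]
g=cv2.cvtColor(c,cv2.COLOR_RGB2GRAY).astype(np.float32); L=[]
for y in np.arange(.03,.09,.004):
    pts=np.array([proj(O+D@np.array([x,y,.045])) for x in np.arange(.115,.161,.002)],np.float32)
    L.append(cv2.remap(g,pts[:,:1],pts[:,1:],cv2.INTER_LINEAR)[:,0])
print(np.mean(L,0).round(0).astype(int).tolist())
E
python3 plate.py
```

```text
t 16.6 pos [ 0.6378 -0.004   0.0345] deck mm [ 59.9 -53.  -20. ] toolx yaw 73.03 toolz [-0.001 -0.002 -1.   ] F deck [-5.9  -1.07 -0.54] w 0.401
[182, 180, 180, 182, 184, 185, 184, 184, 183, 183, 181, 180, 180, 175, 160, 138, 122, 117, 118, 124, 131, 133, 134]
```

The rise-with-roll press works. The plate is about 4.4 mm in, along-slope force is 5.9 N and vertical friction is near zero. A little further.

Call:
arm_command(
  rows=[
    [40, 0.05, 0, -0.05, 0],
    [40, 0.1, 0, -0.1, 0],
    [40, 0.15, 0, -0.15, 0],
    [40, 0.2, 0, -0.2, 0],
    [40, 0.25, 0, -0.26, 0],
    [40, 0.3, 0, -0.32, 0],
    [40, 0.35, 0, -0.38, 0],
    [40, 0.38, 0, -0.42, 0],
    [40, 0.38, 0, -0.42, 0],
    [40, 0.38, 0, -0.42, 0],
  ],
)

```text
time_s: 17.65
position: [0.6384, -0.0004, 0.0382]
ee_rot: [2.524, 1.869, -0.004]
wrist_force: [-2.6, -6.8, -1.4]
width: 0.398
```

```bash
python3 plate.py; python3 st.py; python3 - <<'E'
import cv2
from workcell import read_camera
b=read_camera("side")["frame"][145:260,225:385,::-1]
cv2.imwrite("pics/l7.png",cv2.resize(b,None,fx=5,fy=5,interpolation=cv2.INTER_CUBIC))
E
```

```text
t 17.65 pos [ 6.384e-01 -4.000e-04  3.820e-02] deck mm [ 64.  -52.5 -16.9] toolx yaw 73.04 toolz [-0.002 -0.002 -1.   ] F deck [-7.37  0.51 -0.42] w 0.398
[186, 182, 180, 182, 184, 184, 183, 182, 182, 184, 185, 184, 182, 182, 181, 174, 158, 135, 124, 125, 132, 134, 135]
t 17.7 pos [ 6.383e-01 -4.000e-04  3.810e-02] deck mm [ 64.  -52.5 -16.9] toolx yaw 73.04 toolz [-0.002 -0.002 -1.   ] F deck [-6.28 -0.24 -0.12] w 0.398
```

View pics/l7.png

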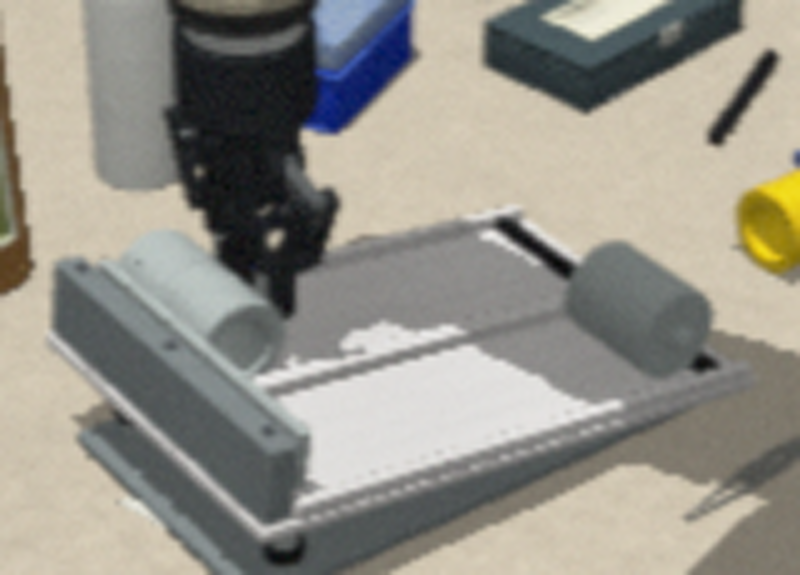

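The plate is about 8 mm in, pressed close to the housing at (215,340), with the sleeve against it. The roller is at its chock (640,305). I'll hold for a second to check it stays put.

Call:
arm_command(
  rows=[
    [40, 0, 0, 0, 0],
    [40, 0, 0, 0, 0],
    [40, 0, 0, 0, 0],
    [40, 0, 0, 0, 0],
    [40, 0, 0, 0, 0],
    [40, 0, 0, 0, 0],
    [40, 0, 0, 0, 0],
    [40, 0, 0, 0, 0],
    [40, 0, 0, 0, 0],
    [40, 0, 0, 0, 0],
  ],
)

```text
time_s: 18.75
position: [0.6384, -0.0004, 0.0382]
ee_rot: [2.524, 1.869, -0.004]
wrist_force: [-1.5, -7.2, -2.5]
width: 0.399
```

```bash
python3 plate.py && python3 -c "
from workcell import ctrl
print(ctrl.job_done())"
```

```text
t 18.75 pos [ 6.384e-01 -4.000e-04  3.820e-02] deck mm [ 64.  -52.5 -16.9] toolx yaw 73.04 toolz [-0.002 -0.002 -1.   ] F deck [-7.61 -0.64 -1.44] w 0.399
[185, 181, 180, 183, 184, 184, 183, 182, 182, 184, 184, 183, 182, 181, 181, 174, 158, 136, 124, 125, 132, 134, 134]
the job is handed in; nothing more can be done
None
```

The bearing sleeve is up its lane and held against the spring stop plate, pressed about 8 mm of its 10 mm travel. I pushed it at 20–30 mm/s with the open fingers, without gripping it, and handed the job in at about 18.8 s.

**Last checks:** over a one-second hold the arm and plate did not move, with a steady push of about 6–7.5 N. In the last side picture the sleeve sits square in its lane and the roller is still at its chock. I did not check the syringe, petri dish and tweezers again at the end. I never measured the sleeve's speed; it moved with the fingers.

**What disagreed or went wrong:**
- **Fingertip height:** the fingertips sat about 37 mm higher than the reported TCP position implied. My first approach therefore touched the top rear of the sleeve with about 5 N. I backed off, measured the offset in the side view and went in lower.
- **Friction on the way up:** finger friction made the push cost about 8–13 N along the slope. For the final press I raised the fingers along with the rolling surface, which removed nearly all of that friction.
- **Plate height:** the measured height of the plate top was about 3 mm below the stated value.

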